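Prop open the lid of the teaspoon box

TASK

Set the teaspoon box up for self-service: lift its lid by the bar handle and lay it right back so that it leans open by itself, flip the red stay inside up until it stands against its stop, then bring the lid forward again and lower it gently onto the stay, so that the lid is left propped half open. Do not let the lid drop, and leave the other things on the counter where they are.

Things in the scene. Friction and masses are not known exactly. Their poses are not given: they have to be found in the camera images.
- box: Light wooden teaspoon box, 150 (x) x 220 (y) x 85 mm high, walls 6 mm, fixed to the counter. Origin at the centre of its underside; its z is up, its -x is its front (towards the robot, turned by up to 0.3 rad), its +x the back where the lid is hinged. Two loose teaspoons lie on its floor.
- lid_hinge (a point): Middle of the lid's hinge line, on the box at the back upper edge (75 mm behind and 85 mm above the box's origin). Axes as the box's; the hinge line runs along y.
- lid (a joint): Angle of the lid in rad: 0 shut (flat), grows as the front edge lifts; 1.57 upright; 1.80 is its stop, where it leans back and stays by itself. Below about 1.55 it falls shut when let go (250 g, lightly damped hinge). Resting on the raised stay it reads about 0.83.
- handle (a point): Centre of the lid's steel bar handle: a round bar 12 mm in diameter and 100 mm long, parallel to the hinge line, in the plane of the lid, held by two thin arms at its ends 40 mm (centre line) beyond the lid's front edge. In the lid's frame (origin on the hinge) it lies 190 mm to -x and 4 mm to +z; it may turn between the fingers. The frame turns with the lid; the lid is 220 mm wide along the hinge, 150 mm deep and 6 mm thick.
- stay_pivot (a point): Pivot of the stay, inside the box near its right-hand wall (robot's view), 85 mm in front of the hinge line, 90 mm to the box's -y and 73 mm above the counter. Axes as the box's; the stay turns about x.
- stay (a joint): Angle of the stay in rad: 0 folded (lying level along the box's +y, just under the shut lid, out of reach until the lid is open), grows as its free end lifts; 1.57 upright; 1.69 is its stop, where it leans slightly outward over the right-hand wall and stays by itself. Below upright it falls back. It moves easily.
- stay_grip (a point): Grip point in the middle of the stay's black crank pin. The stay is a red round rod, 10 mm in diameter, 100 mm from the pivot to its end; there a black pin 12 mm in diameter sticks out to the box's -x (front), from 8 to 42 mm from the rod's centre line. This point lies 27 mm out along the pin and 100 mm from the pivot; the pin is parallel to the box's x and may turn between the fingers. The frame turns with the stay.
- floral_mug: White mug with flowers, 61x85x50 mm, bystander at the left front; origin at its underside.
- cream_mug: Cream mug, 59x83x55 mm, bystander at the left back; origin at its underside.
- bell: Counter bell, 76 mm across, 56 mm high, bystander at the right front; origin at its underside.

How it is judged:
By the outcome, as a careful person would: the job done as asked, in the order asked, and still so for the second after the job is handed in, with the robot touching nothing.
It also fails if it takes over 69 s, if anything falls off the work surface, if the arm or the gripper's body presses on something with over 40 N, if the wrist force passes 120 N, or if a joint passes its speed limit or range.

ROBOT

A 6-joint arm with a two-finger parallel gripper is mounted at the origin on a cart in front of the work surface, level with it; the furniture and walls round the work are solid. World frame = base frame: x ahead of the robot, y to its left, z up, the work surface at z = 0. Lengths are in mm, angles in rad, forces in N, time in s.
With the tool pointing down it reaches from about 275 to 1000 mm from the base axis. Payload 8.4 kg.
Tool frame: the origin (TCP) lies midway between the tips of the shut fingers; the grasp point (between the pads) lies grip_depth behind it (grip_depth is the distance from the TCP to the grasp point, in mm); z points along the fingers, y is the line along which they close (so a half turn about z gives the same grasp; the last joint's range is limited). The gripper opens to 85 mm and grips with 20 to 120 N. Pads are 22 mm wide; open, the fingers measure 114 mm over their backs; the gripper's body (76 mm by 85 mm) begins 54 mm behind the grasp point. The pads swing forward as they close: fully open they stand 13 mm farther back than shut.
Start: joints at [-1.197, 0.353, 1.633, -0, 1.155, -0.002], TCP at [229.384, -581.387, 231.281] pointing down, gripper open.
Joint ranges: [-2.63, 2.63], [-0.92, 2.1], [0.06, 2.66], [-1.3, 4.44], [0, 2.69], [-3.02, 3.02]. Speed limits (rad/s): [2.22, 2.22, 2.79, 3.14, 3.14, 3.14].

INTERFACE

Orientations are given as [roll, pitch, yaw] about the fixed x, y, z axes, in that order (R = Rz(yaw) Ry(pitch) Rx(roll)).
In Python, from rig import * gives the robot as it stands.
- The arm moves only by the shell command python3 -m creep 'ROWS' [FORCE]. ROWS is JSON, a list of rows, each an object of numbers: "x", "y", "z": the shift along the tool's x, y, z in mm; "rx", "ry", "rz": the turn, a rotation vector about the tool's x, y, z in rad; "hand": the finger opening in mm, from 0 to 85.4. A call has 1 to 20 rows; each row shifts and turns the commanded pose from where the row before left it, along the tool's axes as they then stand; what a row does not reach is not made up. A row lasts 1/8 s, in which the tool goes at most 62.5 mm and 10.7 degrees, less where a joint would pass 70% of its speed; a pose out of reach is approached as far as the arm can. A call with a gripper value outside its range is refused whole. The fingers move at their own pace and stop on an object; FORCE is the grip in N (left out, the last holds). Time passes only in rows, so rows that do not move let the fingers close. It gives the time, the measured TCP pose, the force, the opening and the grip force at its end, in the units of the state.
- sense(): the state, without advancing time (a new reading comes with each control period).
- grab_frame(name): name is "scene" or "top"; returns the picture (400x640x3 uint8, red, green, blue); there is no depth.
- get_calibration(name): a dict with "K" (3x3 intrinsics, pixels), "R" (3x3) and "t" (3): a world point X has camera coordinates R X + t. Camera axes: x right, y down, z forward; pixel columns grow to the right and rows downward; lengths in mm; the calibration is good to about 2 mm. A picture is of the moment at which its call begins. get_calibration takes no time and is no camera call.
- sign_off(): hands the job in; it is judged then, once.
The state is a dict: "clock": time; "qpos": joint angles; "qvel": joint speeds; "joint_efforts": joint torques, N m; "eef_pos": TCP position; "tcp_rot": TCP orientation; "contact_force": force on the tool from outside, world axes, zero at the start; "wrist_torque": the same for the moment, N m; "opening": opening from 0.0 (shut) to 1.0 (fully open); "grasp_force": force on a finger pad.
Only numpy, scipy, OpenCV 4.12 (cv2) and the standard library are available. Lean on these libraries where they do the work, as an engineer would, in place of code of your own. Each camera call takes 0.05 s, during which the arm holds its last target. There are 200 camera calls.

## Working session

There is one attempt and no reset: what is moved stays moved. The work goes in short steps, Python scripts to look and compute and a shell command to move; the robot and the scene stay as the last step left them, time stands still between calls to the robot, and variables do not carry over. Pictures are saved under pics/ and viewed, at most 10 in all, crops included, and the job is handed in when it is done.

```bash
mkdir -p pics; ls
python3 - <<'E'
from rig import *
import cv2,json
for n in("scene","top"):
    cv2.imwrite(f"pics/{n}0.png",grab_frame(n)[:,:,::-1]); print(get_calibration(n))
print(sense())
E
```

```text
pics
{'K': array([[395.96678883,   0.        , 324.56850943],
       [  0.        , 395.96678883, 199.82710483],
       [  0.        ,   0.        ,   1.        ]]), 'R': array([[-0.73857099, -0.67395971,  0.01706445],
       [-0.48221862,  0.51042055, -0.71199443],
       [ 0.47114551, -0.53408723, -0.70197774]]), 't': array([427.21997163, 340.61522414, 621.92652312])}
{'K': array([[504.52175811,   0.        , 316.5600957 ],
       [  0.        , 504.52175811, 204.01253626],
       [  0.        ,   0.        ,   1.        ]]), 'R': array([[ 0.00823007, -0.99992483, -0.00908881],
       [-0.99075455, -0.00692306, -0.13548986],
       [ 0.13541675,  0.01011987, -0.99073704]]), 't': array([  -2.97525161,  612.91605722, 1265.65129445])}
{'clock': 0.1, 'qpos': array([-1.19739935e+00,  3.53579904e-01,  1.63407833e+00,  1.13165346e-05,
        1.15518862e+00, -2.40101349e-03]), 'qvel': array([ 0.00062808, -0.00285398, -0.00179661, -0.00044633,  0.00153905,
       -0.00093203]), 'joint_efforts': array([-3.96745054e-04, -6.06357551e+01, -3.42819858e+01,  6.57558104e-06,
        3.82112587e-03, -1.19716514e-06]), 'eef_pos': array([ 229.22849545, -580.97860616,  230.62817058]), 'tcp_rot': array([-3.14033848e+00, -1.33587605e-05,  3.75793410e-01]), 'contact_force': array([ 0.56012538,  0.93773631, -1.18048267]), 'wrist_torque': array([-0.03245632,  0.03826269,  0.00092793]), 'grasp_force': 0.0, 'opening': 1.0010253942184468}
```

View pics/top0.png

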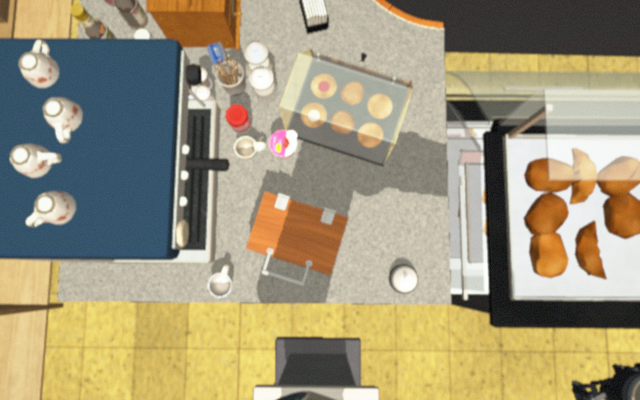

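View pics/scene0.png

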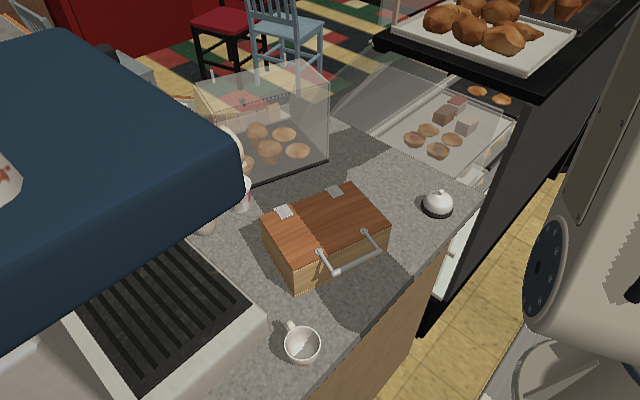

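The top view shows the box lid at about (297,233), with the handle at (266,270)-(308,281). In the scene view the lid spans (262,213)-(391,225), and the handle runs (335,273)-(381,250). I'll enlarge both to pick points.

Run:
```python
import cv2,numpy as np
a=cv2.imread("pics/top0.png")[180:300,235:360];b=cv2.imread("pics/scene0.png")[170:300,250:400]
a=cv2.resize(a,None,fx=3,fy=4.5,interpolation=2)[:0] if 0 else cv2.resize(a,(375,360),interpolation=2)
b=cv2.resize(b,(420,364),interpolation=2)
c=np.zeros((364,800,3),np.uint8);c[:360,:375]=a;c[:,380:]=b
cv2.imwrite("pics/crop0.png",c)
```

```text
(no output)
```

View pics/crop0.png

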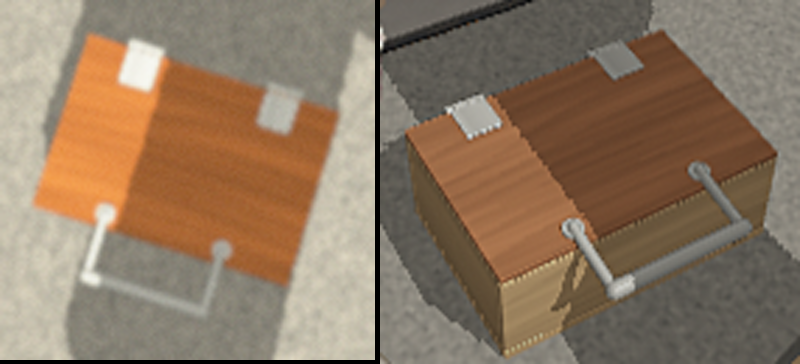

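```bash
cat > h.py <<'E'
import numpy as np, rig
from scipy.optimize import least_squares
from scipy.spatial.transform import Rotation as Ro
C={n:rig.get_calibration(n) for n in("scene","top")}
def proj(n,X):
    c=C[n];p=(c["R"]@np.atleast_2d(X).T).T+c["t"];p=p@c["K"].T;return p[:,:2]/p[:,2:]
def b2w(P,b): # box frame pts -> world, b=(x,y,yaw)
    return Ro.from_euler('z',b[2]).apply(np.atleast_2d(P))+[b[0],b[1],0]
def lidpt(a,x=-190,z=4,y=0): # lid-frame point in box frame
    c,s=np.cos(a),np.sin(a); return np.array([75+x*c+z*s,y,85-x*s+z*c])
E
python3 - <<'E'
from h import *
top=np.array([(90,35),(337,108),(288,286),(35,206),(90,277),(203,311)])/3+[235,180]
sc=(np.array([(406,130),(662,30),(776,155),(500,280),(618,290),(742,229)])-[380,0])/2.8+[250,170]
P=np.array([(75,110,91),(75,-110,91),(-75,-110,91),(-75,110,91),(-115,50,89),(-115,-50,89)])
f=lambda b:np.r_[(proj("top",b2w(P,b))-top).ravel(),(proj("scene",b2w(P,b))-sc).ravel()]
r=least_squares(f,[480,50,-.28]);print(r.x,f(r.x).round(1).reshape(2,-1))
b=r.x;print("handle",b2w(lidpt(0),b))
print(rig.sense()["tcp_rot"], [x for x in dir(rig) if x[0]!='_'], getattr(rig,'grip_depth',None))
E
```

```text
[ 5.35254269e+02  4.74800327e+01 -2.93359582e-01] [[-0.2 -0.9  1.6  0.6  0.2 -0.5 -0.7 -0.6 -0.9 -1.3  0.3 -0.4]
 [-0.7  0.8 -0.  -0.   1.3 -0.6  0.7  1.3 -0.6  0.5  0.9 -0.3]]
handle [[425.16732369  80.73457173  89.        ]]
[-3.14033848e+00 -1.33587605e-05  3.75793410e-01] ['MotionError', 'get_calibration', 'grab_frame', 'grip_depth', 'sense', 'sign_off'] 18.700000000000003
```

```bash
python3 -m creep '[{"x":22.4,"y":-37.5},{"x":22.4,"y":-37.5},{"x":22.4,"y":-37.5},{"x":22.4,"y":-37.5},{"x":22.4,"y":-37.5},{"x":22.4,"y":-37.5},{"x":22.4,"y":-37.5},{"x":22.4,"y":-37.5},{"x":22.4,"y":-37.5},{"x":22.4,"y":-37.5},{"rz":-0.15,"hand":28},{"rz":-0.15},{"rz":-0.15},{"rz":-0.15},{"rz":-0.15},{"rz":-0.152},{"x":0}]' 40
```

```text
schema error: expected keys x, y, z, rx, ry, rz, hand
```

```bash
cat >> h.py <<'E'
B=np.array([535.3,47.5,-.2934])
def delta(Pbox,depth=18.7,b=B):
    "tool-frame shift to bring grasp point onto box-frame point, and tool orientation"
    s=rig.sense();R=Ro.from_euler('xyz',s["tcp_rot"])
    g=s["eef_pos"]-R.apply([0,0,depth])
    return R.inv().apply(b2w(Pbox,b)[0]-g).round(1), s["tcp_rot"].round(3), s["eef_pos"].round(1), s["clock"]
E
python3 -c "
from h import *
print(delta(lidpt(0)))"
```

```text
(array([ 425.2, -543.5,  161. ]), array([-3.14 , -0.   ,  0.376]), array([ 229.2, -581. ,  230.6]), 0.1)
```

```bash
python3 -m creep '[{"x":22.4,"y":-37.5,"z":0,"rx":0,"ry":0,"rz":0,"hand":28},{"x":22.4,"y":-37.5,"z":0,"rx":0,"ry":0,"rz":0,"hand":28},{"x":22.4,"y":-37.5,"z":0,"rx":0,"ry":0,"rz":0,"hand":28},{"x":22.4,"y":-37.5,"z":0,"rx":0,"ry":0,"rz":0,"hand":28},{"x":22.4,"y":-37.5,"z":0,"rx":0,"ry":0,"rz":0,"hand":28},{"x":22.4,"y":-37.5,"z":0,"rx":0,"ry":0,"rz":0,"hand":28},{"x":22.4,"y":-37.5,"z":0,"rx":0,"ry":0,"rz":0,"hand":28},{"x":22.4,"y":-37.5,"z":0,"rx":0,"ry":0,"rz":0,"hand":28},{"x":22.4,"y":-37.5,"z":0,"rx":0,"ry":0,"rz":0,"hand":28},{"x":22.4,"y":-37.5,"z":0,"rx":0,"ry":0,"rz":0,"hand":28},{"x":0,"y":0,"z":0,"rx":0,"ry":0,"rz":-0.15,"hand":28},{"x":0,"y":0,"z":0,"rx":0,"ry":0,"rz":-0.15,"hand":28},{"x":0,"y":0,"z":0,"rx":0,"ry":0,"rz":-0.15,"hand":28},{"x":0,"y":0,"z":0,"rx":0,"ry":0,"rz":-0.15,"hand":28},{"x":0,"y":0,"z":0,"rx":0,"ry":0,"rz":-0.15,"hand":28},{"x":0,"y":0,"z":0,"rx":0,"ry":0,"rz":-0.152,"hand":28}]' 40
python3 -c "
from h import *
print(delta(lidpt(0)))"
```

```text
clock: 2.1
eef_pos: [299.9, -150.2, 231.1]
tcp_rot: [-3.141, -0.0, 1.283]
contact_force: [0.9, 0.3, -0.0]
opening: 0.327
grasp_force: 0.0
(array([257. ,  54.6, 160.8]), array([-3.141, -0.   ,  1.283]), array([ 299.9, -150.2,  231.1]), 2.1)
```

```bash
python3 -m creep '[{"x":36.7,"y":7.8,"z":13,"rx":0,"ry":0,"rz":0,"hand":28},{"x":36.7,"y":7.8,"z":13,"rx":0,"ry":0,"rz":0,"hand":28},{"x":36.7,"y":7.8,"z":13,"rx":0,"ry":0,"rz":0,"hand":28},{"x":36.7,"y":7.8,"z":13,"rx":0,"ry":0,"rz":0,"hand":28},{"x":36.7,"y":7.8,"z":13,"rx":0,"ry":0,"rz":0,"hand":28},{"x":36.7,"y":7.8,"z":13,"rx":0,"ry":0,"rz":0,"hand":28},{"x":36.7,"y":7.8,"z":13,"rx":0,"ry":0,"rz":0,"hand":28},{"x":0,"y":0,"z":0,"rx":0,"ry":0,"rz":0,"hand":28}]'
python3 - <<'E'
from h import *
import cv2
print(delta(lidpt(0)))
a=cv2.resize(rig.grab_frame("scene")[150:310,230:430,::-1],(600,480),interpolation=2)
cv2.imwrite("pics/s1.png",a)
E
```

```text
clock: 3.1
eef_pos: [427.0, 81.4, 139.4]
tcp_rot: [-3.14, 0.0, 1.28]
contact_force: [-0.5, -0.1, 1.1]
opening: 0.326
grasp_force: 0.0
(array([-1.1, -1.5, 69.1]), array([-3.14,  0.  ,  1.28]), array([427. ,  81.4, 139.4]), 3.1)
```

View pics/s1.png

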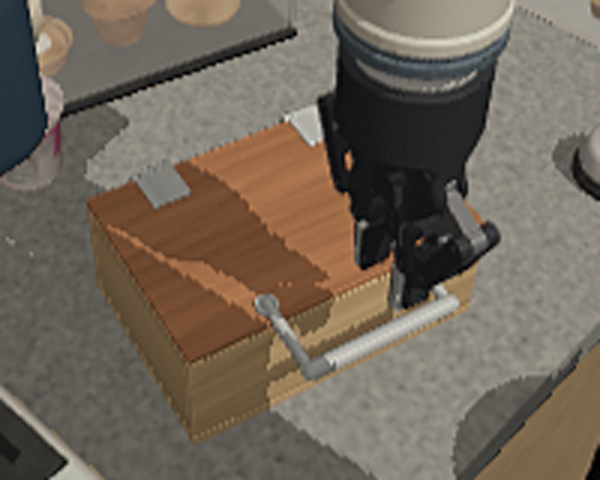

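The gripper hangs over the bar (bar at crop (310,370)-(455,300), fingers at (365-410,265-300)), which agrees with the fit. Next I descend and close.

```bash
python3 -m creep '[{"x":0,"y":-1.5,"z":15,"rx":0,"ry":0,"rz":0,"hand":28},{"x":0,"y":0,"z":15,"rx":0,"ry":0,"rz":0,"hand":28},{"x":0,"y":0,"z":15,"rx":0,"ry":0,"rz":0,"hand":28},{"x":0,"y":0,"z":14,"rx":0,"ry":0,"rz":0,"hand":28},{"x":0,"y":0,"z":10,"rx":0,"ry":0,"rz":0,"hand":28},{"x":0,"y":0,"z":0,"rx":0,"ry":0,"rz":0,"hand":28}]' 30
python3 -m creep '[{"x":0,"y":0,"z":0,"rx":0,"ry":0,"rz":0,"hand":4},{"x":0,"y":0,"z":0,"rx":0,"ry":0,"rz":0,"hand":4},{"x":0,"y":0,"z":0,"rx":0,"ry":0,"rz":0,"hand":4},{"x":0,"y":0,"z":0,"rx":0,"ry":0,"rz":0,"hand":4}]' 30
python3 - <<'E'
from h import *
print(delta(lidpt(0)))
P=[lidpt(a) for a in np.linspace(0,1.8,19)]
for d in np.diff(P,axis=0): print(d[[0,2]].round(1))
E
```

```text
clock: 3.9
eef_pos: [424.6, 80.0, 70.8]
tcp_rot: [-3.14, 0.001, 1.278]
contact_force: [0.6, 0.2, -0.7]
opening: 0.332
grasp_force: 0.0
clock: 4.4
eef_pos: [426.1, 80.1, 71.8]
tcp_rot: [3.14, -0.0, 1.278]
contact_force: [3.2, -4.6, -1.0]
opening: 0.124
grasp_force: 29.3
(array([ 0.3, -1. ,  1.5]), array([ 3.14 , -0.   ,  1.278]), array([426.1,  80.1,  71.8]), 4.4)
[ 1.3 18.9]
[ 3.2 18.7]
[ 5.1 18.3]
[ 6.9 17.7]
[ 8.6 16.9]
[10.3 16. ]
[11.8 14.9]
[13.2 13.6]
[14.5 12.2]
[15.7 10.7]
[16.7  9.1]
[17.5  7.4]
[18.1  5.6]
[18.6  3.8]
[18.9  1.9]
[19. -0.]
[18.9 -1.9]
[18.6 -3.8]
```

```bash
python3 -m creep '[{"x":0,"y":1.3,"z":-18.9,"rx":0,"ry":0,"rz":0,"hand":4},{"x":0,"y":3.2,"z":-18.7,"rx":0,"ry":0,"rz":0,"hand":4},{"x":0,"y":5.1,"z":-18.3,"rx":0,"ry":0,"rz":0,"hand":4},{"x":0,"y":6.9,"z":-17.7,"rx":0,"ry":0,"rz":0,"hand":4},{"x":0,"y":8.6,"z":-16.9,"rx":0,"ry":0,"rz":0,"hand":4},{"x":0,"y":10.3,"z":-16,"rx":0,"ry":0,"rz":0,"hand":4},{"x":0,"y":11.8,"z":-14.9,"rx":0,"ry":0,"rz":0,"hand":4},{"x":0,"y":13.2,"z":-13.6,"rx":0,"ry":0,"rz":0,"hand":4},{"x":0,"y":14.5,"z":-12.2,"rx":0,"ry":0,"rz":0,"hand":4},{"x":0,"y":0,"z":0,"rx":0,"ry":0,"rz":0,"hand":4}]'
python3 -c "
from h import *
print(delta(lidpt(.9)))"
```

```text
clock: 5.65
eef_pos: [495.7, 58.9, 219.9]
tcp_rot: [-3.138, 0.0, 1.277]
contact_force: [-12.0, 2.4, 12.4]
opening: 0.124
grasp_force: 30.3
(array([0.6, 1.2, 2.3]), array([-3.138,  0.   ,  1.277]), array([495.7,  58.9, 219.9]), 5.65)
```

```bash
python3 -m creep '[{"x":0,"y":14.7,"z":-11.7,"rx":0,"ry":0,"rz":0,"hand":4},{"x":0,"y":16.7,"z":-9.6,"rx":0,"ry":0,"rz":0,"hand":4},{"x":0,"y":17.5,"z":-7.6,"rx":0,"ry":0,"rz":0,"hand":4},{"x":0,"y":18.1,"z":-5.6,"rx":0,"ry":0,"rz":0,"hand":4},{"x":0,"y":18.6,"z":-3.8,"rx":0,"ry":0,"rz":0,"hand":4},{"x":0,"y":18.9,"z":-1.9,"rx":0,"ry":0,"rz":0,"hand":4},{"x":0,"y":19,"z":0,"rx":0,"ry":0,"rz":0,"hand":4},{"x":0,"y":18.9,"z":1.9,"rx":0,"ry":0,"rz":0,"hand":4},{"x":0,"y":16,"z":3.3,"rx":0,"ry":0,"rz":0,"hand":4},{"x":0,"y":0,"z":0,"rx":0,"ry":0,"rz":0,"hand":4}]'
python3 -c "
from h import *
print(delta(lidpt(1.8)))"
```

```text
clock: 6.9
eef_pos: [649.5, 12.3, 253.5]
tcp_rot: [3.141, 0.0, 1.277]
contact_force: [0.3, -2.8, 4.4]
opening: 0.127
grasp_force: 31.3
(array([0.7, 2.6, 3.1]), array([3.141, 0.   , 1.277]), array([649.5,  12.3, 253.5]), 6.9)
```

```bash
python3 -m creep '[{"x":0,"y":2,"z":1,"rx":0,"ry":0,"rz":0,"hand":4},{"x":0,"y":2,"z":1,"rx":0,"ry":0,"rz":0,"hand":4},{"x":0,"y":0,"z":0,"rx":0,"ry":0,"rz":0,"hand":4},{"x":0,"y":0,"z":0,"rx":0,"ry":0,"rz":0,"hand":4}]'
python3 - <<'E'
from h import *
import cv2
print(delta(lidpt(1.8)))
a=rig.grab_frame("scene")[100:300,200:440,::-1];b=rig.grab_frame("top")[170:290,230:374,::-1]
c=np.hstack([cv2.resize(x,(400,333),interpolation=2) for x in(a,b)])
cv2.imwrite("pics/s2.png",c)
E
```

```text
clock: 7.4
eef_pos: [652.5, 11.4, 252.7]
tcp_rot: [3.14, 0.0, 1.278]
contact_force: [-0.9, -5.6, 7.2]
opening: 0.125
grasp_force: 31.5
(array([ 0.7, -0.5,  2.3]), array([3.14 , 0.   , 1.278]), array([652.5,  11.4, 252.7]), 7.4)
```

View pics/s2.png

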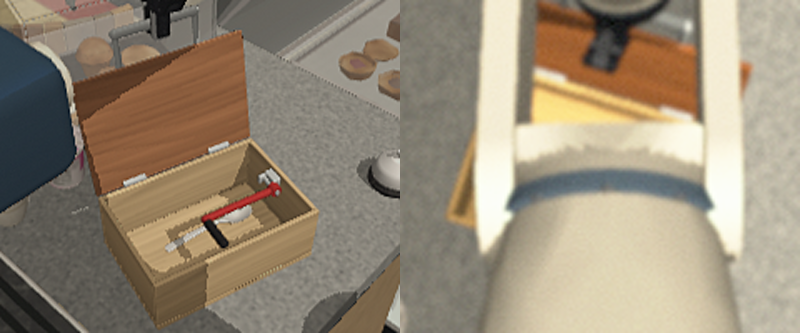

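The lid is open at its stop. The red stay runs along +y, with its black pin at crop (215,232). Release and go over the pin.

```bash
python3 -m creep '[{"x":0,"y":0,"z":0,"rx":0,"ry":0,"rz":0,"hand":28},{"x":0,"y":0,"z":0,"rx":0,"ry":0,"rz":0,"hand":28},{"x":0,"y":0,"z":-14,"rx":0,"ry":0,"rz":0,"hand":28},{"x":0,"y":0,"z":-22,"rx":0,"ry":0,"rz":0,"hand":28},{"x":0,"y":0,"z":-22,"rx":0,"ry":0,"rz":0,"hand":28},{"x":0,"y":0,"z":-22,"rx":0,"ry":0,"rz":0,"hand":28},{"x":2,"y":-31,"z":0,"rx":0,"ry":0,"rz":0,"hand":28},{"x":2,"y":-31,"z":0,"rx":0,"ry":0,"rz":0,"hand":28},{"x":2,"y":-31,"z":0,"rx":0,"ry":0,"rz":0,"hand":28},{"x":2,"y":-31,"z":0,"rx":0,"ry":0,"rz":0,"hand":28},{"x":2,"y":-31,"z":0,"rx":0,"ry":0,"rz":0,"hand":28},{"x":0,"y":0,"z":15,"rx":0,"ry":0,"rz":0.175,"hand":28},{"x":0,"y":0,"z":15,"rx":0,"ry":0,"rz":0.175,"hand":28},{"x":0,"y":0,"z":15,"rx":0,"ry":0,"rz":0.175,"hand":28},{"x":0,"y":0,"z":15,"rx":0,"ry":0,"rz":0.175,"hand":28},{"x":0,"y":0,"z":15,"rx":0,"ry":0,"rz":0.175,"hand":28},{"x":0,"y":0,"z":15,"rx":0,"ry":0,"rz":0.175,"hand":28},{"x":0,"y":0,"z":15,"rx":0,"ry":0,"rz":0.175,"hand":28},{"x":0,"y":0,"z":15,"rx":0,"ry":0,"rz":0.175,"hand":28},{"x":0,"y":0,"z":15,"rx":0,"ry":0,"rz":0.175,"hand":28}]'
python3 - <<'E'
from h import *
import cv2
print(delta([-37,10,73]))
a=np.ascontiguousarray(rig.grab_frame("scene")[100:300,200:440,::-1])
a=cv2.resize(a,(720,600),interpolation=2)
for p in proj("scene",b2w([[-37,10,73],[-10,10,73],[-10,-90,73],lidpt(1.8),lidpt(1.8,y=50)],B)): cv2.drawMarker(a,tuple(((p-[200,100])*3).astype(int).tolist()),(0,255,0),0,14)
cv2.imwrite("pics/s3.png",a)
E
```

```text
clock: 10.0
eef_pos: [507.3, 66.3, 196.9]
tcp_rot: [-3.141, -0.001, -0.303]
contact_force: [0.8, -0.3, 0.8]
opening: 0.333
grasp_force: 0.0
(array([ -4.8,  -0. , 142.6]), array([-3.141e+00, -1.000e-03, -3.030e-01]), array([507.3,  66.3, 196.9]), 10.0)
```

View pics/s3.png

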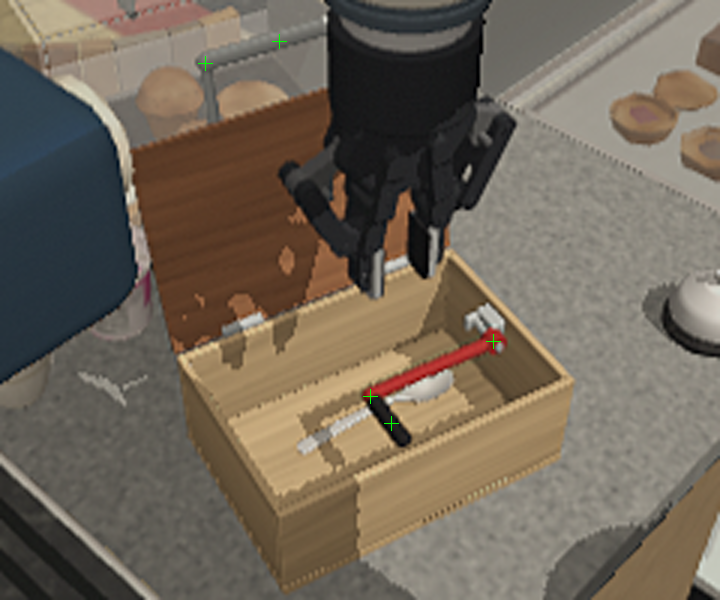

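The projected marks fall on the pin (391,423), the stay pivot and the handle, so the pose is good. Descend onto the pin.

```bash
python3 -m creep '[{"x":-4.8,"y":0,"z":20,"rx":0,"ry":0,"rz":-0.01,"hand":28},{"x":0,"y":0,"z":22,"rx":0,"ry":0,"rz":0,"hand":28},{"x":0,"y":0,"z":22,"rx":0,"ry":0,"rz":0,"hand":28},{"x":0,"y":0,"z":22,"rx":0,"ry":0,"rz":0,"hand":28},{"x":0,"y":0,"z":20,"rx":0,"ry":0,"rz":0,"hand":28},{"x":0,"y":0,"z":20,"rx":0,"ry":0,"rz":0,"hand":28},{"x":0,"y":0,"z":16,"rx":0,"ry":0,"rz":0,"hand":28},{"x":0,"y":0,"z":0,"rx":0,"ry":0,"rz":0,"hand":28},{"x":0,"y":0,"z":0,"rx":0,"ry":0,"rz":0,"hand":4},{"x":0,"y":0,"z":0,"rx":0,"ry":0,"rz":0,"hand":4},{"x":0,"y":0,"z":0,"rx":0,"ry":0,"rz":0,"hand":4},{"x":0,"y":0,"z":0,"rx":0,"ry":0,"rz":0,"hand":4}]' 25
python3 - <<'E'
from h import *
print(delta([-37,10,73]))
P=np.array([[100*np.cos(a),100*np.sin(a)] for a in np.linspace(0,1.69,14)])
for d in np.diff(P,axis=0): print(d.round(1))
E
```

```text
clock: 11.55
eef_pos: [503.2, 69.2, 55.6]
tcp_rot: [-3.138, -0.001, -0.288]
contact_force: [0.2, 13.2, -0.8]
opening: 0.128
grasp_force: 26.2
(array([-0. ,  1.5,  1.3]), array([-3.138e+00, -1.000e-03, -2.880e-01]), array([503.2,  69.2,  55.6]), 11.55)
[-0.8 13. ]
[-2.5 12.7]
[-4.1 12.3]
[-5.7 11.7]
[-7.2 10.8]
[-8.5  9.8]
[-9.7  8.6]
[-10.8   7.3]
[-11.6   5.8]
[-12.3   4.3]
[-12.7   2.7]
[-13.   1.]
[-13.   -0.7]
```

```bash
python3 -m creep '[{"x":0,"y":-0.7,"z":-13,"rx":0,"ry":0,"rz":0,"hand":4},{"x":0,"y":2.5,"z":-12.7,"rx":0,"ry":0,"rz":0,"hand":4},{"x":0,"y":4.1,"z":-12.3,"rx":0,"ry":0,"rz":0,"hand":4},{"x":0,"y":5.7,"z":-11.7,"rx":0,"ry":0,"rz":0,"hand":4},{"x":0,"y":7.2,"z":-10.8,"rx":0,"ry":0,"rz":0,"hand":4},{"x":0,"y":8.5,"z":-9.8,"rx":0,"ry":0,"rz":0,"hand":4},{"x":0,"y":9.7,"z":-8.6,"rx":0,"ry":0,"rz":0,"hand":4},{"x":0,"y":10.8,"z":-7.3,"rx":0,"ry":0,"rz":0,"hand":4},{"x":0,"y":11.6,"z":-5.8,"rx":0,"ry":0,"rz":0,"hand":4},{"x":0,"y":12.3,"z":-4.3,"rx":0,"ry":0,"rz":0,"hand":4},{"x":0,"y":12.7,"z":-2.7,"rx":0,"ry":0,"rz":0,"hand":4},{"x":0,"y":13,"z":-1,"rx":0,"ry":0,"rz":0,"hand":4},{"x":0,"y":10,"z":0.5,"rx":0,"ry":0,"rz":0,"hand":4},{"x":0,"y":0,"z":0,"rx":0,"ry":0,"rz":0,"hand":4}]'
python3 - <<'E'
from h import *
print(delta([-37,-90+100*np.cos(1.69),73+100*np.sin(1.69)]))
E
```

```text
clock: 13.3
eef_pos: [471.5, -36.4, 154.0]
tcp_rot: [3.141, 0.0, -0.288]
contact_force: [-2.8, 1.3, 6.5]
opening: 0.127
grasp_force: 27.3
(array([-0.2,  3.1,  0.4]), array([ 3.141,  0.   , -0.288]), array([471.5, -36.4, 154. ]), 13.3)
```

Nudge on to the stop while watching the force.

```bash
python3 -m creep '[{"x":0,"y":2,"z":0.2,"rx":0,"ry":0,"rz":0,"hand":4},{"x":0,"y":1,"z":0.2,"rx":0,"ry":0,"rz":0,"hand":4},{"x":0,"y":0,"z":0,"rx":0,"ry":0,"rz":0,"hand":4}]'
python3 -c "
from h import *
print(delta([-37,-90+100*np.cos(1.69),73+100*np.sin(1.69)]))"
```

```text
clock: 13.68
eef_pos: [471.0, -37.9, 153.8]
tcp_rot: [-3.141, 0.0, -0.288]
contact_force: [-2.8, 5.9, 8.9]
opening: 0.129
grasp_force: 27.5
(array([-0.2,  1.6,  0.2]), array([-3.141,  0.   , -0.288]), array([471. , -37.9, 153.8]), 13.675)
```

```bash
python3 -m creep '[{"x":0,"y":0,"z":0,"rx":0,"ry":0,"rz":0,"hand":28},{"x":0,"y":0,"z":0,"rx":0,"ry":0,"rz":0,"hand":28},{"x":0,"y":0,"z":0,"rx":0,"ry":0,"rz":0,"hand":28},{"x":0,"y":0,"z":-10,"rx":0,"ry":0,"rz":0,"hand":28},{"x":0,"y":0,"z":-15,"rx":0,"ry":0,"rz":0,"hand":28},{"x":0,"y":0,"z":-20,"rx":0,"ry":0,"rz":0,"hand":28},{"x":0,"y":0,"z":-15,"rx":0,"ry":0,"rz":-0.174,"hand":28},{"x":0,"y":0,"z":-15,"rx":0,"ry":0,"rz":-0.174,"hand":28},{"x":0,"y":0,"z":-15,"rx":0,"ry":0,"rz":-0.174,"hand":28},{"x":0,"y":0,"z":-15,"rx":0,"ry":0,"rz":-0.174,"hand":28},{"x":0,"y":0,"z":-15,"rx":0,"ry":0,"rz":-0.174,"hand":28},{"x":0,"y":0,"z":-15,"rx":0,"ry":0,"rz":-0.174,"hand":28},{"x":0,"y":0,"z":-15,"rx":0,"ry":0,"rz":-0.174,"hand":28},{"x":0,"y":0,"z":-15,"rx":0,"ry":0,"rz":-0.174,"hand":28},{"x":0,"y":0,"z":-12,"rx":0,"ry":0,"rz":-0.174,"hand":28},{"x":0,"y":0,"z":0,"rx":0,"ry":0,"rz":0,"hand":28}]'
python3 - <<'E'
from h import *
import cv2
print(delta(lidpt(1.8)))
a=np.ascontiguousarray(rig.grab_frame("scene")[100:300,200:440,::-1])
a=cv2.resize(a,(720,600),interpolation=2)
for p in proj("scene",b2w([[-37,-102,172],[-10,-90,73],lidpt(1.8,y=50)],B)): cv2.drawMarker(a,tuple(((p-[200,100])*3).astype(int).tolist()),(0,255,0),0,14)
cv2.imwrite("pics/s4.png",a)
E
```

```text
clock: 15.68
eef_pos: [471.5, -38.5, 332.4]
tcp_rot: [3.139, -0.001, 1.278]
contact_force: [-0.0, -0.2, -0.2]
opening: 0.326
grasp_force: 0.0
(array([100.7, 158.1,  82.5]), array([ 3.139e+00, -1.000e-03,  1.278e+00]), array([471.5, -38.5, 332.4]), 15.675)
```

View pics/s4.png

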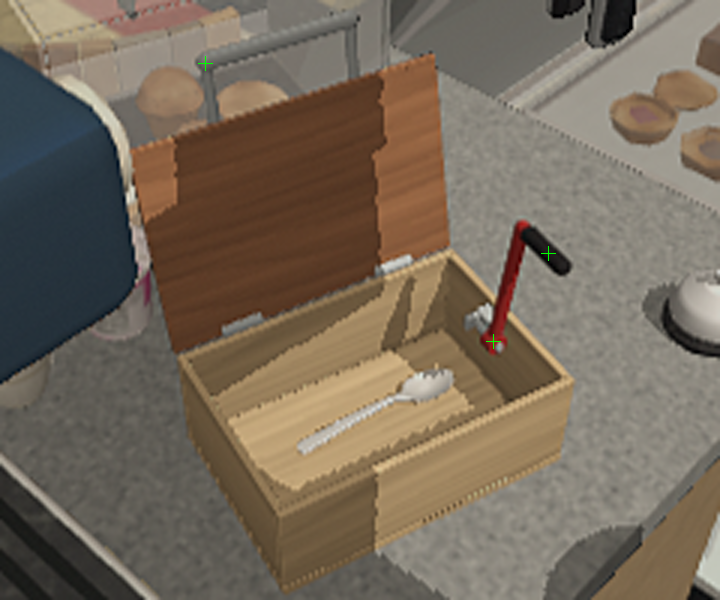

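The stay stands at its stop, with the pin at (548,253) as predicted, and the lid leans open. Regrip the handle.

```bash
python3 -m creep '[{"x":16.7,"y":26.4,"z":0,"rx":0,"ry":0,"rz":0,"hand":28},{"x":16.7,"y":26.4,"z":0,"rx":0,"ry":0,"rz":0,"hand":28},{"x":16.7,"y":26.4,"z":0,"rx":0,"ry":0,"rz":0,"hand":28},{"x":16.7,"y":26.4,"z":0,"rx":0,"ry":0,"rz":0,"hand":28},{"x":16.7,"y":26.4,"z":0,"rx":0,"ry":0,"rz":0,"hand":28},{"x":16.7,"y":26.4,"z":0,"rx":0,"ry":0,"rz":0,"hand":28},{"x":0,"y":0,"z":10,"rx":0,"ry":0,"rz":0,"hand":28},{"x":0,"y":0,"z":16,"rx":0,"ry":0,"rz":0,"hand":28},{"x":0,"y":0,"z":16,"rx":0,"ry":0,"rz":0,"hand":28},{"x":0,"y":0,"z":16,"rx":0,"ry":0,"rz":0,"hand":28},{"x":0,"y":0,"z":14,"rx":0,"ry":0,"rz":0,"hand":28},{"x":0,"y":0,"z":8,"rx":0,"ry":0,"rz":0,"hand":28},{"x":0,"y":0,"z":0,"rx":0,"ry":0,"rz":0,"hand":28},{"x":0,"y":0,"z":0,"rx":0,"ry":0,"rz":0,"hand":4},{"x":0,"y":0,"z":0,"rx":0,"ry":0,"rz":0,"hand":4},{"x":0,"y":0,"z":0,"rx":0,"ry":0,"rz":0,"hand":4},{"x":0,"y":0,"z":0,"rx":0,"ry":0,"rz":0,"hand":4}]' 30
python3 - <<'E'
from h import *
print(delta(lidpt(1.8)))
for a in (1.8,1.3,.88,.83): print(a,lidpt(a).round(1))
P=[lidpt(a) for a in np.r_[np.linspace(1.8,1.0,9),.95,.91,.88,.86,.84,.83]]
for d in np.diff(P,axis=0): print(d[[0,2]].round(1))
E
```

```text
clock: 17.85
eef_pos: [652.0, 12.0, 251.2]
tcp_rot: [3.14, -0.0, 1.279]
contact_force: [0.5, -1.2, 2.5]
opening: 0.126
grasp_force: 29.6
(array([0.3, 0.1, 0.8]), array([ 3.14 , -0.   ,  1.279]), array([652. ,  12. , 251.2]), 17.85)
1.8 [122.1   0.  269.1]
1.3 [ 28.    0.  269.1]
0.88 [-43.   0. 234.]
0.83 [-50.3   0.  227.9]
[-18.6   3.8]
[-18.9   1.9]
[-19.   0.]
[-18.9  -1.9]
[-18.6  -3.8]
[-18.1  -5.6]
[-17.5  -7.4]
[-16.7  -9.1]
[-8.  -5.2]
[-6.2 -4.4]
[-4.5 -3.5]
[-3.  -2.4]
[-2.9 -2.4]
[-1.4 -1.2]
```

```bash
python3 -m creep '[{"x":0,"y":-18.6,"z":-3.8,"rx":0,"ry":0,"rz":0,"hand":4},{"x":0,"y":-18.9,"z":-1.9,"rx":0,"ry":0,"rz":0,"hand":4},{"x":0,"y":-19,"z":0,"rx":0,"ry":0,"rz":0,"hand":4},{"x":0,"y":-18.9,"z":1.9,"rx":0,"ry":0,"rz":0,"hand":4},{"x":0,"y":-18.6,"z":3.8,"rx":0,"ry":0,"rz":0,"hand":4},{"x":0,"y":-18.1,"z":5.6,"rx":0,"ry":0,"rz":0,"hand":4},{"x":0,"y":-17.5,"z":7.4,"rx":0,"ry":0,"rz":0,"hand":4},{"x":0,"y":-16.7,"z":9.1,"rx":0,"ry":0,"rz":0,"hand":4},{"x":0,"y":-8,"z":5.2,"rx":0,"ry":0,"rz":0,"hand":4},{"x":0,"y":-6.2,"z":4.4,"rx":0,"ry":0,"rz":0,"hand":4},{"x":0,"y":0,"z":0,"rx":0,"ry":0,"rz":0,"hand":4}]'
python3 -c "
from h import *
print(delta(lidpt(.91)))"
```

```text
clock: 19.23
eef_pos: [497.4, 58.6, 218.8]
tcp_rot: [-3.141, -0.001, 1.279]
contact_force: [-0.2, 4.0, 2.1]
opening: 0.126
grasp_force: 30.2
(array([0.3, 1. , 0.1]), array([-3.141e+00, -1.000e-03,  1.279e+00]), array([497.4,  58.6, 218.8]), 19.225)
```

Now lower in small steps, watching for contact with the stay.

```bash
for i in 1; do python3 -m creep '[{"x":0,"y":-3,"z":2.4,"rx":0,"ry":0,"rz":0,"hand":4},{"x":0,"y":-3,"z":2.4,"rx":0,"ry":0,"rz":0,"hand":4},{"x":0,"y":-1.5,"z":1.2,"rx":0,"ry":0,"rz":0,"hand":4},{"x":0,"y":0,"z":0,"rx":0,"ry":0,"rz":0,"hand":4},{"x":0,"y":0,"z":0,"rx":0,"ry":0,"rz":0,"hand":4}]'; done
python3 -m creep '[{"x":0,"y":-1.5,"z":1.2,"rx":0,"ry":0,"rz":0,"hand":4},{"x":0,"y":-1.4,"z":1.2,"rx":0,"ry":0,"rz":0,"hand":4},{"x":0,"y":0,"z":0,"rx":0,"ry":0,"rz":0,"hand":4},{"x":0,"y":0,"z":0,"rx":0,"ry":0,"rz":0,"hand":4}]'
python3 -c "
from h import *
print(delta(lidpt(.83)))"
```

```text
clock: 19.85
eef_pos: [490.8, 60.6, 213.1]
tcp_rot: [3.142, -0.001, 1.278]
contact_force: [-0.6, 5.2, 2.8]
opening: 0.128
grasp_force: 30.3
clock: 20.35
eef_pos: [488.2, 61.4, 210.6]
tcp_rot: [3.141, -0.001, 1.279]
contact_force: [1.3, 5.1, 1.7]
opening: 0.13
grasp_force: 30.3
(array([ 0.3, -1.2,  1.4]), array([ 3.141e+00, -1.000e-03,  1.279e+00]), array([488.2,  61.4, 210.6]), 20.35)
```

```bash
python3 -m creep '[{"x":0,"y":-0.9,"z":0.8,"rx":0,"ry":0,"rz":0,"hand":4},{"x":0,"y":0,"z":0,"rx":0,"ry":0,"rz":0,"hand":4},{"x":0,"y":0,"z":0,"rx":0,"ry":0,"rz":0,"hand":4}]'
python3 -m creep '[{"x":0,"y":-0.9,"z":0.8,"rx":0,"ry":0,"rz":0,"hand":4},{"x":0,"y":0,"z":0,"rx":0,"ry":0,"rz":0,"hand":4},{"x":0,"y":0,"z":0,"rx":0,"ry":0,"rz":0,"hand":4}]'
python3 - <<'E'
from h import *
import cv2
print(delta(lidpt(.83)))
a=cv2.resize(rig.grab_frame("scene")[130:280,220:420,::-1],(800,600),interpolation=2)
cv2.imwrite("pics/s5.png",a)
E
```

```text
clock: 20.72
eef_pos: [487.8, 61.5, 210.2]
tcp_rot: [3.14, -0.001, 1.279]
contact_force: [3.2, 4.8, 5.9]
opening: 0.124
grasp_force: 30.7
clock: 21.1
eef_pos: [487.6, 61.6, 209.9]
tcp_rot: [3.139, -0.001, 1.279]
contact_force: [2.2, 2.9, 8.0]
opening: 0.125
grasp_force: 31.0
(array([ 0.3, -0.5,  0.7]), array([ 3.139e+00, -1.000e-03,  1.279e+00]), array([487.6,  61.6, 209.9]), 21.1)
```

View pics/s5.png

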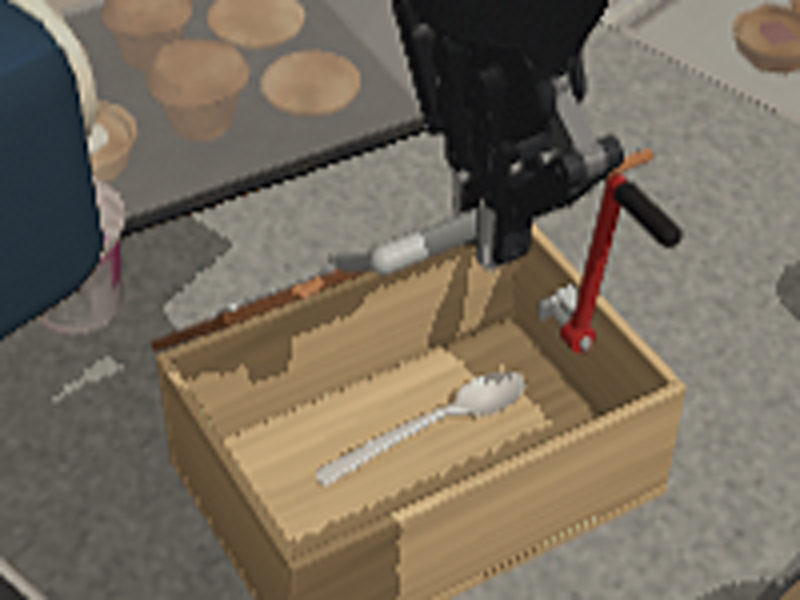

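The lid's edge rests on the stay's end at (620,180), and the upward force is growing while the motion has stopped. Release and retreat straight up.

```bash
python3 -m creep '[{"x":0,"y":0,"z":0,"rx":0,"ry":0,"rz":0,"hand":12},{"x":0,"y":0,"z":0,"rx":0,"ry":0,"rz":0,"hand":20},{"x":0,"y":0,"z":0,"rx":0,"ry":0,"rz":0,"hand":28},{"x":0,"y":0,"z":0,"rx":0,"ry":0,"rz":0,"hand":28},{"x":0,"y":0,"z":-6,"rx":0,"ry":0,"rz":0,"hand":28},{"x":0,"y":0,"z":-12,"rx":0,"ry":0,"rz":0,"hand":28},{"x":0,"y":0,"z":-15,"rx":0,"ry":0,"rz":0,"hand":28},{"x":0,"y":0,"z":-20,"rx":0,"ry":0,"rz":0,"hand":28},{"x":0,"y":0,"z":-25,"rx":0,"ry":0,"rz":0,"hand":28},{"x":0,"y":-20,"z":-20,"rx":0,"ry":0,"rz":0,"hand":28},{"x":0,"y":-30,"z":-10,"rx":0,"ry":0,"rz":0,"hand":28},{"x":0,"y":-30,"z":0,"rx":0,"ry":0,"rz":0,"hand":28},{"x":0,"y":0,"z":0,"rx":0,"ry":0,"rz":0,"hand":28},{"x":0,"y":0,"z":0,"rx":0,"ry":0,"rz":0,"hand":28}]'
python3 - <<'E'
from h import *
import cv2
a=rig.grab_frame("scene")[100:360,200:460,::-1];b=rig.grab_frame("top")[150:310,200:420,::-1]
a=np.ascontiguousarray(a)
for p in proj("scene",b2w([lidpt(.83,y=50)],B)): cv2.drawMarker(a,tuple((p-[200,100]).astype(int).tolist()),(0,255,0),0,6)
c=np.hstack([cv2.resize(a,(400,400)),cv2.resize(b,(400,400))])
cv2.imwrite("pics/s6.png",c)
E
```

```text
clock: 22.9
eef_pos: [410.1, 84.7, 317.8]
tcp_rot: [3.14, -0.001, 1.279]
contact_force: [-0.3, -0.6, -0.4]
opening: 0.335
grasp_force: 0.0
```

View pics/s6.png

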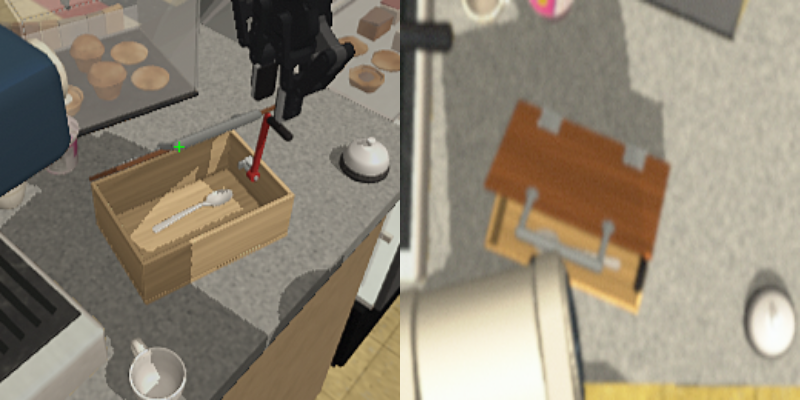

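The lid is propped half open on the stay, with the handle near the 0.83 rad mark at (180,147). The bell and mugs look undisturbed and the gripper is clear, so I'll hand in.

```bash
python3 -c "
from rig import *
print(sign_off())"
```

```text
the job is handed in; nothing more can be done
None
```

The teaspoon box's lid is propped half open on the raised red stay, lowered gently and without dropping; I saw no sign that the bell or mugs moved, and I handed the job in at about 23 s of the 69 s allowed (no verdict was shown).

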